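# Shut the stopcock firm with the ratchet spanner on its spindle

## Task

Shut the brass stopcock next to the sink with the ratchet spanner that sits on its spindle. The spanner is set to open: flip its little direction lever to the other side, then swing the handle back and forth to screw the valve down clockwise (seen from above) until the handle goes clearly firm, without forcing it; then let go, leaving the lever flipped and the things around undisturbed.

Things in the scene. Friction and masses are not known exactly. Their poses are not given: they have to be found in the camera images.
- valve: The fixed brass stopcock: round pillar 42 mm thick, 82 mm tall on a 68 mm flange, its spout (20 mm thick, 60 mm high, ending 120 mm out) along its +x. Origin on the spindle's axis at the slab, z up. It stands elsewhere and is turned differently every time. The spanner's handle at mid-range points along the valve's -x.
- handle: Steel ratchet spanner on the spindle: round head 80 mm wide, straight level handle reaching 205 mm from the axis. Swings level up to 1.0 rad either side of the valve's -x, where dead stops are (keep within 0.7); stays where left. Origin on the axis at the slab, own -x along the handle. A push or knock over 25 N anywhere on it spoils it.
- handle_grip (a point): Middle of the black rubber grip (115 to 200 mm from the axis, 20 mm wide, 18 mm high), 150 mm from the axis, 97 mm above the slab. At this point idle swinging takes 2 to 5 N (clicks), turning the spindle 5 to 8 N; on the seat it stiffens like a spring, roughly 400 N/m. The valve is firm from 8 N; 10 to 14 N is a good finish.
- axis_top (a point): Point on the spindle's axis at the height of the handle's centre line, 97 mm above the slab. The head around it spans 84 to 110 mm above the slab. The ratchet has 16 steps a turn (0.39 rad), so up to one step is lost at each change of direction. Closing takes 1.4 to 2.8 rad of spindle turn, different every time: several swings.
- lever_tip (a point): Middle of the direction lever's upright steel tab: 8 mm along the handle, 10 mm across, 32 mm tall (113 to 145 mm above the slab), over the handle about 88 mm from the axis. The lever pivots on the handle 35 mm nearer the axis; the tab moves 13 mm sideways to either side of the handle's centre line. Push it to the side the handle is to drive to.
- pawl (a joint): Direction lever, rad, -0.38 to 0.38, sprung over-centre at 0 (1 to 2 N at the tab flips it; the handle stays put meanwhile). Positive: tab on the clockwise side seen from above; the handle then turns the spindle when swung clockwise (closing) and clicks back freely. Negative (as it starts): the reverse. It dips to about 0.16 while clicking or resting on a tooth.
- plug: The valve's plug with the thin brass stem (9 mm) that shows above the middle of the spanner's head. Origin at the plug's bottom on the axis, inside the pillar, 30 mm above the slab at the start. It goes down 5 mm per rad that the spindle is turned clockwise, and stays where it is left but for a slight springing back from the seat.
- seat: Rubber seat inside the pillar, not to be seen: 20 mm square, 6 mm thick, origin at the centre of its underside. The plug presses on its top when the valve is shut. Its height differs every time (top 16 to 23 mm above the slab); its reading is too coarse to judge firmness by.
- cup: Bystander: stainless steel cup, 76 mm wide, 85 mm tall, origin under its centre.
- bottle: Bystander: green glass bottle with a white twist cap, 68 mm wide, 220 mm tall, origin under its centre.
- saucer: Bystander: white ceramic saucer, 140 mm wide, 18 mm tall, origin under its centre.
- spoon: Bystander: wooden spoon, 240 mm long, lying on the slab.

How it is judged (in metres and radians):
On the way, in this order (a step that is already met when the one before it is completed fails the run):
1. the direction lever is flipped over to closing (value of joint pawl above 0.05 rad), for 0.2 s.
2. the valve is screwed down firm on its seat (contact force between plug and seat above 60 N), for 0.2 s.
At the end, for the whole second after the job is handed in: The plug is still pressed on its seat with over 30 N (it must have reached over 60 N while tightening), the direction lever is on the closing side (over 0.05 rad), and cup, bottle, saucer and spoon are within 30 mm of where they stood (value of joint pawl above 0.05 rad and contact force between plug and seat above 30 N and distance of each of cup, bottle, saucer, spoon from where it was at the start of the episode below 0.03 m); the robot touches nothing.
It fails at once if the spanner is pushed with over 25 N (contact force between any of the fingers, the arm and handle above 25 N).
It fails at once if a bystander is knocked over 30 mm away (distance of any of cup, bottle, saucer, spoon from where it was at the start of the episode above 0.03 m).
It fails at once if the cup or bottle is tipped (angle between any of cup, bottle's own z axis and vertical above 0.5 rad).
It also fails if it takes over 64 s, if anything falls off the work surface, if the arm or the gripper's body presses on something with over 40 N, if the wrist force passes 120 N, or if a joint passes its speed limit or range.

## Robot

A 6-joint arm with a two-finger parallel gripper is mounted at the origin on the work surface. World frame = base frame: x ahead of the robot, y to its left, z up, the work surface at z = 0. Lengths are in m, angles in degrees, forces in N, time in s.
With the tool pointing down it reaches from about 0.35 to 0.875 m from the base axis. Payload 4.2 kg.
Tool frame: the origin (TCP) lies at the very end of the fingers, on their centre line; the grasp point (between the pads) lies 19 mm behind it; z points along the fingers, y is the line along which they close (so a half turn about z gives the same grasp; the last joint's range is limited). The gripper opens to 87 mm and grips with 3 to 60 N. Pads are 19 mm wide; open, the fingers measure 117 mm over their backs; the gripper's body (75 mm by 190 mm) begins 51 mm behind the grasp point.
Start: joints at [-55.371, 22.042, 0.453, 0, -68.411, -14.817], TCP at [0.212, -0.588, 0.223] pointing down, gripper open.
Joint ranges: [-179.83, 179.83], [-69.29, 118.12], [-61.27, 80.66], [-181.25, 117.63], [-171.15, -9.14], [-177.46, 177.46]. Speed limits (degrees/s): [159.86, 159.86, 180, 180, 180, 180].

## Interface

Orientations are given as a 3x3 rotation matrix whose columns are the frame's x, y, z axes.
In Python, from station import sense, optics, r gives the robot as it stands. The module is installed in compiled form; this text tells all that it offers.
- The arm moves only by the shell command python3 -m pendant 'ROWS' [OPENING]. ROWS is JSON, a list that holds one entry, the list of rows, each a list of 4 numbers: the shift along the tool's x, y, z normalised to -1 to 1, where 1 is 100 mm, then the turn about the tool's z normalised to -1 to 1, where 1 is 2 rad. A call has 1 to 8 rows; each row is the pose to reach, as a shift and turn from the pose commanded when the call began, along the tool's axes at that moment; what a row does not reach only later rows make up. A row lasts 1/10 s, in which the tool goes at most 50 mm and 8.59 degrees, less where a joint would pass 70% of its speed; a pose out of reach is approached as far as the arm can. A call with a number of a shift or a turn outside -1 to 1 is refused whole. A call with a gripper value outside its range is refused whole. OPENING is the closure, from 0 (fully open) to 1 (shut), set as the call begins (- or left out, the last holds). The fingers move at their own pace and stop on an object; the grip force is fixed at half the most. Time passes only in rows, so rows that repeat a pose let the fingers close. It gives the time, the measured TCP pose, the force, the opening and the grip force at its end, in the units of the state.
- sense(): the state, without advancing time (a new reading comes with each control period).
- optics.capture(name): name is "scene" or "top" or "wrist"; returns the picture (384x512x3 uint8, red, green, blue); there is no depth.
- optics.get_calibration(name): a dict with "camera_matrix" (3x3 intrinsics, pixels), "distortion" ([k1, k2, p1, p2, k3] as OpenCV has them; the pictures are not rectified), "camera_from_world" (4x4, takes a point from world to camera coordinates). Camera axes: x right, y down, z forward; pixel columns grow to the right and rows downward; lengths in m; the calibration is good to about 2 mm. A picture is of the moment at which its call begins: read the wrist's pose just before it. get_calibration takes no time and is no camera call; for the wrist camera it gives the pose at the moment of the call.
- r.finish_job(): hands the job in; it is judged then, once.
The state is a dict: "time_s": time; "joints": joint angles; "joint_velocities": joint speeds; "effort": joint torques, N m; "tcp_pos": TCP position; "ee_rot": TCP orientation; "wrist_force": force on the tool from outside, world axes, zero at the start; "moment": the same for the moment, N m; "gripper_width": opening from 0.0 (shut) to 1.0 (fully open); "gripper_force": force on a finger pad.
Only numpy, scipy, OpenCV 4.12 (cv2) and the standard library are available. Lean on these libraries where they do the work, as an engineer would, in place of code of your own. Each camera call takes 0.05 s, during which the arm holds its last target. There are 200 camera calls.

## Working session

There is one attempt and no reset: what is moved stays moved. The work goes in short steps, Python scripts to look and compute and a shell command to move; the robot and the scene stay as the last step left them, time stands still between calls to the robot, and variables do not carry over. Pictures are saved under pics/ and viewed, at most 10 in all, crops included, and the job is handed in when it is done.

```bash
mkdir -p pics
python3 - <<'E'
from station import sense, optics, r
import cv2,numpy as np
s=sense();print(s)
for n in("top","scene"):
    im=optics.capture(n);cv2.imwrite(f"pics/{n}0.png",cv2.resize(im[:,:,::-1],(800,600),interpolation=cv2.INTER_CUBIC))
    c=optics.get_calibration(n);print(n,{k:np.round(v,4).tolist() for k,v in c.items()})
E
```

```text
{'time_s': 0.0, 'joints': array([-5.53701121e+01,  2.20897118e+01,  3.78742532e-01, -2.78338432e-02,
       -6.84097663e+01, -1.48160927e+01]), 'joint_velocities': array([ 0.03863648,  0.03997781,  0.00659052,  0.07424011, -0.01032493,
        0.12776056]), 'effort': array([-1.27024992e-03, -3.90669000e+01,  1.87412953e+01,  4.21979606e+00,
        1.10983313e-02, -1.81299229e-04]), 'tcp_pos': array([ 0.21165578, -0.58742958,  0.22146656]), 'ee_rot': array([[-9.40859879e-01, -3.38794933e-01, -8.25775800e-04],
       [-3.38795924e-01,  9.40857779e-01,  1.99057482e-03],
       [ 1.02540921e-04,  2.15262146e-03, -9.99997678e-01]]), 'wrist_force': array([-1.18434686, -0.15293768,  0.89789749]), 'moment': array([-0.03560347,  0.02037513, -0.03850603]), 'gripper_force': 0.0, 'gripper_width': 1.0007426787813798}
top {'camera_matrix': [[494.1282, 0.0, 250.4817], [0.0, 494.1282, 199.0909], [0.0, 0.0, 1.0]], 'distortion': [-0.1575, 0.0, 0.0, 0.0, 0.0], 'camera_from_world': [[0.0038, -1.0, 0.0084, -0.0042], [-0.986, -0.0052, -0.1665, 0.5654], [0.1665, -0.0076, -0.986, 1.4764], [0.0, 0.0, 0.0, 1.0]]}
scene {'camera_matrix': [[397.8402, 0.0, 247.5158], [0.0, 397.8402, 193.9509], [0.0, 0.0, 1.0]], 'distortion': [0.0311, 0.0, 0.0, 0.0, 0.0], 'camera_from_world': [[-0.8814, 0.4723, -0.0038, 0.5103], [0.2767, 0.5099, -0.8145, -0.0588], [-0.3828, -0.719, -0.5801, 1.408], [0.0, 0.0, 0.0, 1.0]]}
```

View pics/top0.png

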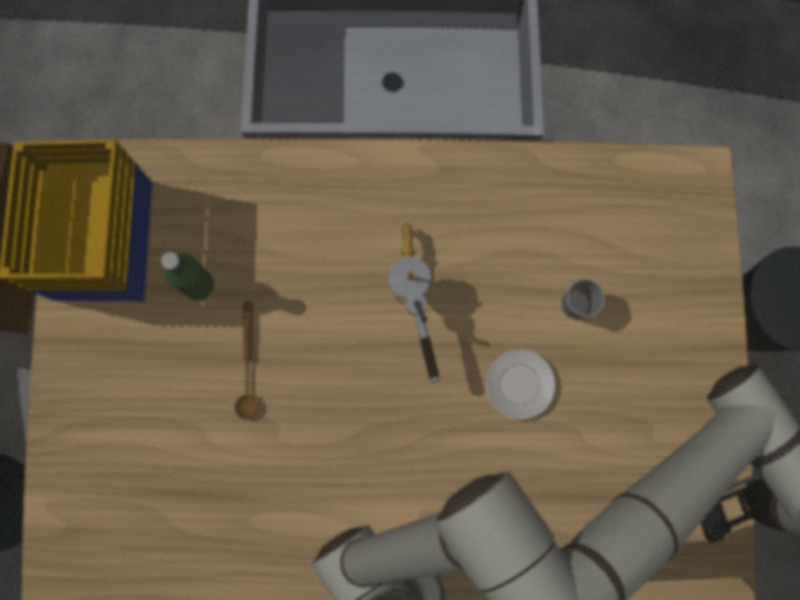

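View pics/scene0.png

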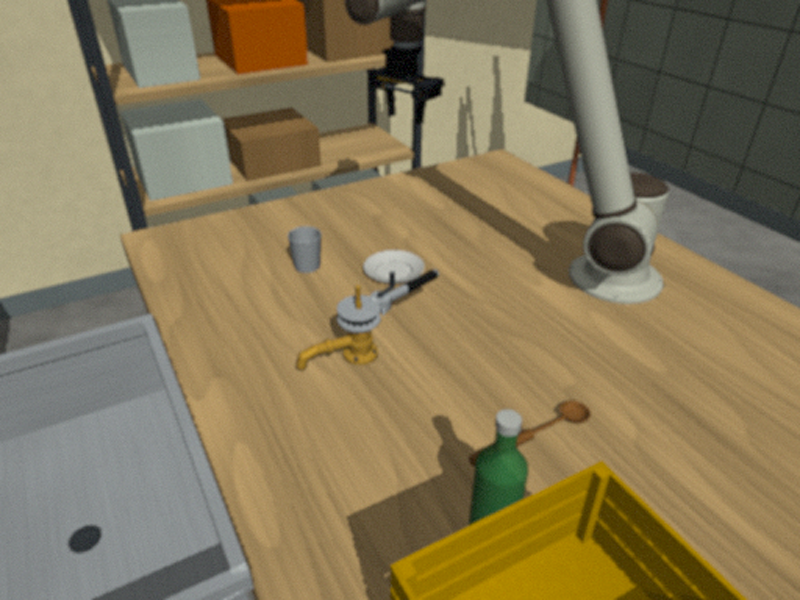

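Top view (800x600 scale): spanner head at about (409,277), grip end at (434,378), spout tip (407,228), saucer (521,384), cup (584,298), spoon (250,360), bottle (187,275). Next I'll enlarge the valve area.

```bash
cat > h.py <<'E'
from station import sense, optics, r
import cv2,numpy as np
def ray(n,px,z,c=None):
    "world point at height z seen at raw pixel px"
    c=c or optics.get_calibration(n)
    K,D,T=[np.array(c[k],float) for k in("camera_matrix","distortion","camera_from_world")]
    u=cv2.undistortPoints(np.array([[px]],float),K,D)[0,0]
    d=T[:3,:3].T@np.r_[u,1]; o=-T[:3,:3].T@T[:3,3]
    return o+d*(z-o[2])/d[2]
def proj(n,P,c=None):
    c=c or optics.get_calibration(n)
    K,D,T=[np.array(c[k],float) for k in("camera_matrix","distortion","camera_from_world")]
    return cv2.projectPoints(np.array(P,float).reshape(-1,3),cv2.Rodrigues(T[:3,:3])[0],T[:3,3],K,D)[0][:,0]
def crop(im,x0,y0,w,h,f):
    return cv2.resize(im[y0:y0+h,x0:x0+w,::-1],None,fx=f,fy=f,interpolation=cv2.INTER_CUBIC)
E
python3 - <<'E'
from h import *
a=crop(optics.capture("top"),230,135,66,120,5); b=crop(optics.capture("scene"),184,160,110,120,4)
b=cv2.copyMakeBorder(b,0,120,0,0,cv2.BORDER_CONSTANT)
cv2.imwrite("pics/c1.png",np.hstack([a,b]))
s=1/1.5625
for nm,p,z in[("head",(409,277),.11),("end",(434,378),.106),("spout",(407,228),.06),("saucer",(521,384),.018),("cup",(584,298),.085)]:
    print(nm,ray("top",(p[0]*s,p[1]*s),z).round(4))
E
```

```text
head [ 0.6209 -0.0345  0.11  ]
end [ 0.4288 -0.0815  0.106 ]
spout [ 0.7317 -0.0321  0.06  ]
saucer [ 0.4242 -0.261   0.018 ]
cup [ 0.5869 -0.3775  0.085 ]
```

View pics/c1.png

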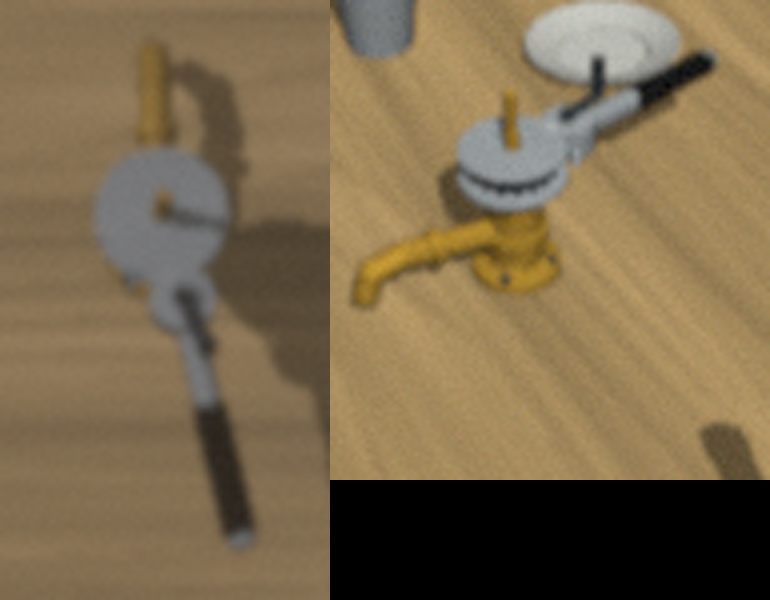

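Crop: head centre near crop (162,215), grip end (240,540), lever pivot (185,295) with its tab near (207,345), which is right of the handle, i.e. the -y (counter-clockwise) side. It has to go to +y. I'll move to hover above the tab.

```bash
python3 -m pendant '[[[-0.32,0.25,0,0],[-0.65,0.5,0,0],[-0.97,0.756,0,0]]]' 0.48 >/dev/null
python3 -m pendant '[[[-0.32,0.25,0,0],[-0.65,0.5,0,0],[-0.97,0.756,0,0]]]' >/dev/null
python3 -m pendant '[[[-0.32,0.25,0,0],[-0.65,0.5,0,0],[-0.97,0.756,0,0]]]' >/dev/null
python3 -m pendant '[[[-0.32,0.25,0,0],[-0.65,0.5,0,0],[-0.97,0.756,0,0]]]' >/dev/null
python3 -m pendant '[[[-0.32,0.25,0,0.0525],[-0.65,0.5,0,0.0525],[-0.97,0.756,0,0.0525],[-0.97,0.756,0,0.0525],[-0.97,0.756,0,0.0525]]]'
python3 - <<'E'
from h import *
s=sense();print(s['tcp_pos'],s['ee_rot'],s['gripper_width'],s['joints'])
cv2.imwrite("pics/w1.png",crop(optics.capture("wrist"),0,0,512,384,1.5625))
cv2.imwrite("pics/t1.png",crop(optics.capture("top"),0,0,512,384,1.5))
q=lambda a,b:(a/5+230,b/5+135)
for nm,p,z in[("head",(162,215),.11),("end",(240,540),.106),("spout",(152,45),.065),("tab",(207,345),.135)]: print(nm,ray("top",q(*p),z).round(4))
c=optics.get_calibration("wrist");print(c)
E
```

```text
time_s: 1.9
tcp_pos: [0.54, -0.0671, 0.222]
ee_rot: [[-0.971, -0.24, -0.001], [-0.24, 0.971, -0.0], [0.001, 0.0, -1.0]]
wrist_force: [0.8, -0.6, 0.8]
gripper_width: 0.52
gripper_force: 0.0
[ 0.54003234 -0.0671491   0.22203248] [[-9.70738808e-01 -2.40134708e-01 -1.22009374e-03]
 [-2.40134783e-01  9.70739552e-01 -8.71022014e-05]
 [ 1.20530951e-03  2.08433458e-04 -9.99999252e-01]] 0.5201171139164484 [ 9.98423534e+00  1.42398034e+01 -1.09654867e+01 -7.95879304e-03
 -6.48644229e+01 -8.60863518e+01]
head [ 0.6187 -0.0364  0.11  ]
end [ 0.4256 -0.0822  0.106 ]
spout [ 0.7365 -0.0317  0.065 ]
tab [ 0.5365 -0.0617  0.135 ]
{'camera_matrix': array([[264.58561075,   0.        , 255.75272179],
       [  0.        , 264.58561075, 189.08929993],
       [  0.        ,   0.        ,   1.        ]]), 'distortion': array([-0.04334979,  0.        ,  0.        ,  0.        ,  0.        ]), 'camera_from_world': array([[-2.38171734e-01,  9.71222920e-01, -5.14374183e-04,
         1.94608236e-01],
       [ 9.26311669e-01,  2.27317332e-01,  3.00455526e-01,
        -5.20472164e-01],
       [ 2.91926220e-01,  7.10835428e-02, -9.53795687e-01,
         2.39050618e-01],
       [ 0.00000000e+00,  0.00000000e+00,  0.00000000e+00,
         1.00000000e+00]])}
```

View pics/w1.png

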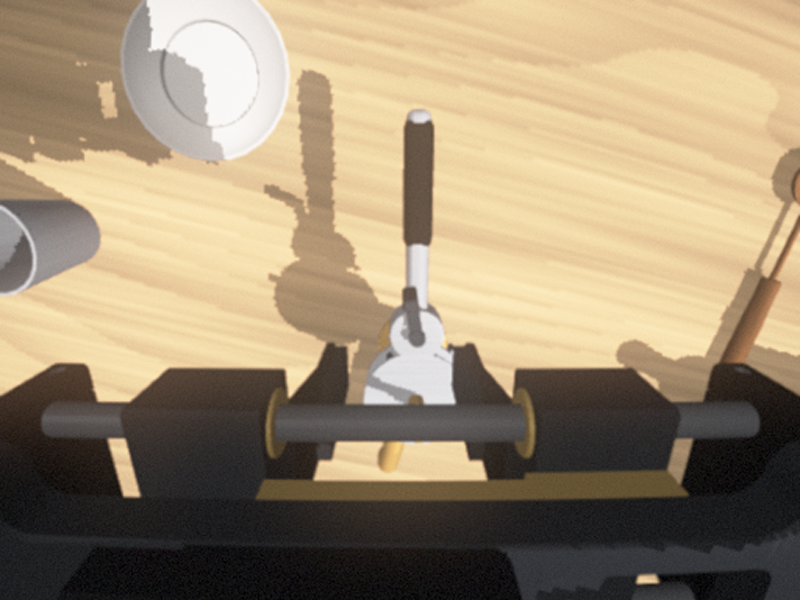

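Wrist view: grip runs from (419,118) to (418,245), pivot boss at (417,335), tab top at about (409,293), left of the handle (-y). Now converting these to positions.

Run:
```python
from h import *
s=1/1.5625
R=sense()['ee_rot'];t=sense()['tcp_pos']
for nm,p,z in[("grip_out",(419,122),.106),("grip_in",(418,244),.106),("end",(419,114),.102),("pivot",(417,335),.113),("tabtop",(409,292),.145),("tabtop",(409,292),.14),("tabL",(404,292),.145),("tabR",(414,292),.145)]:
    w=ray("wrist",(p[0]*s,p[1]*s),z);print(nm,w.round(4),(R.T@(w-t)).round(4))
# axis estimate from top: joint check
a=np.array([.6187,-.0364,.11])
print('axis in wrist px',proj("wrist",a)*1.5625, (R.T@(a-t)).round(4))
```

```text
grip_out [ 0.4301 -0.0823  0.106 ] [0.1094 0.0125 0.1165]
grip_in [ 0.5053 -0.0635  0.106 ] [0.0319 0.0129 0.1164]
end [ 0.425  -0.0834  0.102 ] [0.1146 0.0126 0.1205]
pivot [ 0.5674 -0.0484  0.113 ] [-0.032   0.0127  0.1093]
tabtop [ 0.5285 -0.0648  0.145 ] [0.0097 0.0061 0.0774]
tabtop [ 0.53   -0.0644  0.14  ] [0.0082 0.0062 0.0824]
tabL [ 0.5292 -0.0678  0.145 ] [0.0097 0.003  0.0774]
tabR [ 0.5278 -0.0619  0.145 ] [0.0097 0.0091 0.0774]
axis in wrist px [[415.25437687 397.6950547 ]] [-0.0847  0.0122  0.1123]
```

```bash
python3 -m pendant '[[[0.02,0,0.25,0],[0.02,0,0.5,0],[0.02,0,0.75,0],[0.02,0,1,0],[0.02,0,1,0],[0.02,0,1,0]]]'
python3 -m pendant '[[[0,0.06,0,0],[0,0.12,0,0],[0,0.17,0,0],[0,0.22,0,0],[0,0.24,0,0],[0,0.26,0,0],[0,0.28,0,0],[0,0.28,0,0]]]'
python3 -m pendant '[[[0,0.02,0,0],[0,0.04,0,0],[0,0.06,0,0],[0,0.08,0,0],[0,0.08,0,0],[0,0.08,0,0]]]'
python3 - <<'E'
from h import *
cv2.imwrite("pics/w2.png",crop(optics.capture("wrist"),150,50,240,260,2.3))
E
```

```text
time_s: 2.6
tcp_pos: [0.538, -0.0694, 0.1231]
ee_rot: [[-0.971, -0.238, 0.0], [-0.238, 0.971, -0.001], [0.0, -0.001, -1.0]]
wrist_force: [0.5, 0.4, 1.0]
gripper_width: 0.522
gripper_force: 0.0
time_s: 3.4
tcp_pos: [0.5314, -0.0411, 0.1225]
ee_rot: [[-0.971, -0.239, -0.0], [-0.239, 0.971, 0.0], [-0.0, 0.0, -1.0]]
wrist_force: [-0.1, -0.2, -0.2]
gripper_width: 0.519
gripper_force: 0.0
time_s: 4.0
tcp_pos: [0.5296, -0.0334, 0.1225]
ee_rot: [[-0.971, -0.239, 0.0], [-0.239, 0.971, 0.0], [-0.0, 0.0, -1.0]]
wrist_force: [0.8, -0.1, -0.6]
gripper_width: 0.523
gripper_force: 0.2
```

View pics/w2.png

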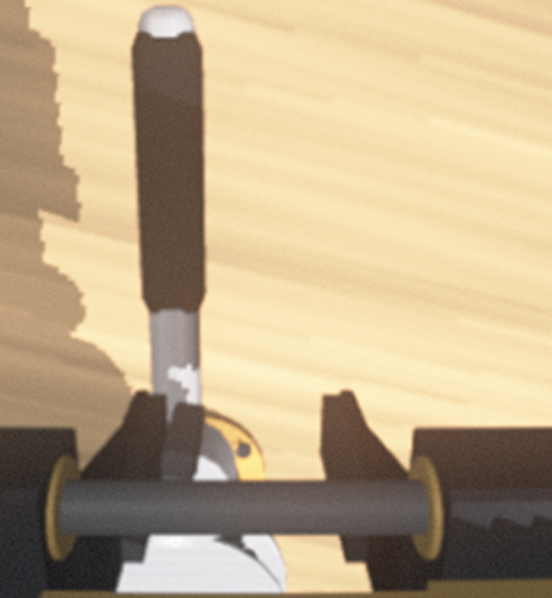

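The tab top, near crop (186,410), sits just right of the left finger and slightly right of the handle's centre line (~176). I'll measure how far over it is.

Run:
```python
from h import *
R=sense()['ee_rot'];t=sense()['tcp_pos']
for nm,p,z in[("grip",(169,50),.106),("grip_in",(174,300),.106),("tabL",(175,406),.145),("tabR",(203,406),.145),("fingL",(166,395),.1225),("fingR",(322,395),.1225)]:
    w=ray("wrist",(p[0]/2.3+150,p[1]/2.3+50),z);print(nm,(R.T@(w-t)).round(4))
```

```text
grip [ 0.1038 -0.0198  0.0165]
grip_in [ 0.0331 -0.0207  0.0165]
tabL [ 0.0163 -0.0168 -0.0225]
tabR [ 0.0163 -0.0097 -0.0225]
fingL [ 0.009  -0.0221  0.    ]
fingR [0.009  0.0234 0.    ]
```

Lever has flipped (tab ~7 mm past the centre line on +y). Lifting clear, moving over the grip, and lowering to straddle it.

```bash
python3 -m pendant '[[[0,0,-0.2,0],[0,0,-0.4,0],[0.3,-0.1,-0.4,0],[0.6,-0.2,-0.4,0],[0.6,-0.2,-0.4,0],[0.6,-0.2,-0.4,0]]]' 0.58 >/dev/null
python3 -m pendant '[[[0,0,0.2,0],[0,0,0.4,0],[0,0,0.6,0],[0,0,0.73,0],[0,0,0.73,0],[0,0,0.73,0]]]'
python3 - <<'E'
from h import *
cv2.imwrite("pics/w3.png",crop(optics.capture("wrist"),100,0,312,384,1.5))
print(sense()['joints'].round(1))
E
```

```text
time_s: 5.25
tcp_pos: [0.4769, -0.0669, 0.0897]
ee_rot: [[-0.971, -0.239, 0.0], [-0.239, 0.971, -0.0], [-0.0, -0.0, -1.0]]
wrist_force: [0.8, -1.1, 0.5]
gripper_width: 0.421
gripper_force: 0.0
[ 11.4  16.7 -29.6   0.  -43.6 -87.6]
```

View pics/w3.png

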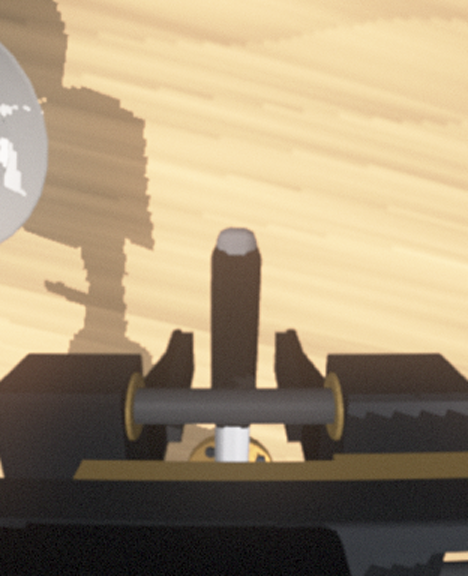

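Straddled correctly: the grip (236,320) lies between the two fingers. First closing swing (clockwise, about 48°), then back to the counter-clockwise side.

```bash
cat > g.py <<'E'
# guard: prints angle/force, fails when the sideways force exceeds the limit
import sys
from h import *
s=sense();R=s['ee_rot'];f=s['wrist_force']
print("t%.1f"%s['time_s'],"yaw%.1f"%np.degrees(np.arctan2(-R[1,0],-R[0,0])),"Ftool",(R.T@f).round(1),"gf%.1f"%s['gripper_force'],s['tcp_pos'].round(3))
sys.exit(abs((R.T@f)[1])>float(sys.argv[1]) or s['gripper_force']>float(sys.argv[1])+5)
E
python3 -m pendant '[[[-0.004,0.103,0,0.035],[-0.014,0.206,0,0.07],[-0.032,0.308,0,0.105],[-0.057,0.408,0,0.14],[-0.057,0.408,0,0.14]]]' >/dev/null; python3 g.py 12 &&
python3 -m pendant '[[[-0.004,0.103,0,0.035],[-0.014,0.206,0,0.07],[-0.032,0.308,0,0.105],[-0.057,0.408,0,0.14]]]' >/dev/null; python3 g.py 12 &&
python3 -m pendant '[[[-0.004,0.103,0,0.035],[-0.014,0.206,0,0.07],[-0.032,0.308,0,0.105],[-0.057,0.408,0,0.14]]]' >/dev/null; python3 g.py 12 &&
python3 -m pendant '[[[-0.004,-0.103,0,-0.035],[-0.014,-0.206,0,-0.07],[-0.032,-0.308,0,-0.105],[-0.057,-0.408,0,-0.14]]]' >/dev/null; python3 g.py 12
python3 - <<'E'
from h import *
cv2.imwrite("pics/t2.png",crop(optics.capture("top"),200,110,130,150,4))
E
```

```text
t5.8 yaw-2.1 Ftool [ 0.7  0.  -0.6] gf0.0 [ 0.473 -0.025  0.091]
t6.2 yaw-18.3 Ftool [-3.9 -5.   1.4] gf2.3 [0.48  0.014 0.09 ]
t6.6 yaw-34.4 Ftool [-3.8 -4.9 -1.1] gf2.2 [0.498 0.05  0.09 ]
t7.0 yaw-18.0 Ftool [0.1 1.7 1.1] gf0.8 [0.48  0.014 0.09 ]
```

View pics/t2.png

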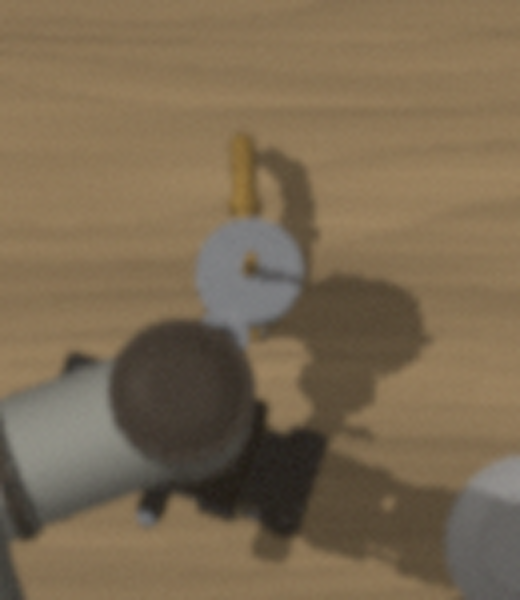

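The handle has swung clockwise (end at (148,515)) with a turning force of about 5–6 N. Going back to the CCW side, then the second swing, with guarded short moves in its later part.

```bash
python3 -m pendant '[[[-0.004,-0.103,0,-0.035],[-0.014,-0.206,0,-0.07],[-0.032,-0.308,0,-0.105],[-0.057,-0.408,0,-0.14],[-0.089,-0.506,0,-0.175],[-0.128,-0.602,0,-0.209],[-0.173,-0.695,0,-0.244],[-0.225,-0.784,0,-0.279]]]' >/dev/null; python3 g.py 12 &&
python3 -m pendant '[[[-0.004,-0.103,0,-0.035],[-0.014,-0.206,0,-0.07],[-0.032,-0.308,0,-0.105],[-0.057,-0.408,0,-0.14],[-0.089,-0.506,0,-0.175],[-0.128,-0.602,0,-0.209],[-0.173,-0.695,0,-0.244]]]' >/dev/null; python3 g.py 12 &&
python3 -m pendant '[[[-0.004,0.103,0,0.035],[-0.014,0.206,0,0.07],[-0.032,0.308,0,0.105],[-0.057,0.408,0,0.14],[-0.089,0.506,0,0.175],[-0.128,0.602,0,0.209],[-0.173,0.695,0,0.244],[-0.225,0.784,0,0.279]]]' >/dev/null; python3 g.py 7.5 &&
python3 -m pendant '[[[-0.0014,0.0645,0,0.0218],[-0.0056,0.129,0,0.0436],[-0.0127,0.193,0,0.0654]]]' >/dev/null; python3 g.py 7.5 &&
python3 -m pendant '[[[-0.0014,0.0645,0,0.0218],[-0.0056,0.129,0,0.0436],[-0.0127,0.193,0,0.0654]]]' >/dev/null; python3 g.py 7.5 &&
python3 -m pendant '[[[-0.0014,0.0645,0,0.0218],[-0.0056,0.129,0,0.0436],[-0.0127,0.193,0,0.0654]]]' >/dev/null; python3 g.py 7.5 &&
python3 -m pendant '[[[-0.0014,0.0645,0,0.0218],[-0.0056,0.129,0,0.0436],[-0.0127,0.193,0,0.0654]]]' >/dev/null; python3 g.py 7.5 &&
python3 -m pendant '[[[-0.0014,0.0645,0,0.0218],[-0.0056,0.129,0,0.0436],[-0.0127,0.193,0,0.0654]]]' >/dev/null; python3 g.py 7.5 &&
python3 -m pendant '[[[-0.0014,0.0645,0,0.0218],[-0.0056,0.129,0,0.0436],[-0.0127,0.193,0,0.0654]]]' >/dev/null; python3 g.py 7.5
```

```text
t7.8 yaw13.8 Ftool [ 0.   1.9 -0.3] gf0.7 [ 0.476 -0.067  0.09 ]
t8.6 yaw41.8 Ftool [-0.1  1.7 -1.2] gf0.7 [ 0.508 -0.131  0.09 ]
t9.3 yaw9.5 Ftool [-1.8 -5.   2.9] gf2.3 [ 0.475 -0.057  0.09 ]
t9.7 yaw2.1 Ftool [-3.3 -4.2  2.6] gf2.2 [ 0.473 -0.038  0.09 ]
t9.9 yaw-5.4 Ftool [-3.4 -5.   1.5] gf2.2 [ 0.474 -0.019  0.09 ]
t10.2 yaw-12.8 Ftool [-4.3 -4.2  1.1] gf2.2 [0.477 0.    0.09 ]
t10.6 yaw-20.3 Ftool [-4.1 -4.7 -0.2] gf2.2 [0.482 0.018 0.09 ]
t10.8 yaw-27.8 Ftool [-3.3 -4.4 -0.9] gf2.2 [0.489 0.036 0.09 ]
t11.2 yaw-35.3 Ftool [-3.4 -4.5 -0.7] gf2.2 [0.499 0.052 0.09 ]
```

Still turning freely at ~5 N, so no seat yet. Return and third swing, guarded throughout.

```bash
python3 -m pendant '[[[-0.004,-0.103,0,-0.035],[-0.014,-0.206,0,-0.07],[-0.032,-0.308,0,-0.105],[-0.057,-0.408,0,-0.14],[-0.089,-0.506,0,-0.175],[-0.128,-0.602,0,-0.209],[-0.173,-0.695,0,-0.244],[-0.225,-0.784,0,-0.279]]]' >/dev/null; python3 g.py 12 &&
python3 -m pendant '[[[-0.004,-0.103,0,-0.035],[-0.014,-0.206,0,-0.07],[-0.032,-0.308,0,-0.105],[-0.057,-0.408,0,-0.14],[-0.089,-0.506,0,-0.175],[-0.128,-0.602,0,-0.209],[-0.173,-0.695,0,-0.244],[-0.225,-0.784,0,-0.279]]]' >/dev/null; python3 g.py 12 &&
python3 -m pendant '[[[-0.004,-0.103,0,-0.035],[-0.014,-0.206,0,-0.07],[-0.032,-0.308,0,-0.105]]]' >/dev/null; python3 g.py 12 &&
python3 -m pendant '[[[-0.0014,0.0645,0,0.0218],[-0.0056,0.129,0,0.0436],[-0.0127,0.193,0,0.0654]]]' >/dev/null; python3 g.py 7 &&
python3 -m pendant '[[[-0.0014,0.0645,0,0.0218],[-0.0056,0.129,0,0.0436],[-0.0127,0.193,0,0.0654]]]' >/dev/null; python3 g.py 7 &&
python3 -m pendant '[[[-0.0014,0.0645,0,0.0218],[-0.0056,0.129,0,0.0436],[-0.0127,0.193,0,0.0654]]]' >/dev/null; python3 g.py 7 &&
python3 -m pendant '[[[-0.0014,0.0645,0,0.0218],[-0.0056,0.129,0,0.0436],[-0.0127,0.193,0,0.0654]]]' >/dev/null; python3 g.py 7 &&
python3 -m pendant '[[[-0.0014,0.0645,0,0.0218],[-0.0056,0.129,0,0.0436],[-0.0127,0.193,0,0.0654]]]' >/dev/null; python3 g.py 7 &&
python3 -m pendant '[[[-0.0014,0.0645,0,0.0218],[-0.0056,0.129,0,0.0436],[-0.0127,0.193,0,0.0654]]]' >/dev/null; python3 g.py 7 &&
python3 -m pendant '[[[-0.0014,0.0645,0,0.0218],[-0.0056,0.129,0,0.0436],[-0.0127,0.193,0,0.0654]]]' >/dev/null; python3 g.py 7 &&
python3 -m pendant '[[[-0.0014,0.0645,0,0.0218],[-0.0056,0.129,0,0.0436],[-0.0127,0.193,0,0.0654]]]' >/dev/null; python3 g.py 7 &&
python3 -m pendant '[[[-0.0014,0.0645,0,0.0218],[-0.0056,0.129,0,0.0436],[-0.0127,0.193,0,0.0654]]]' >/dev/null; python3 g.py 7 &&
python3 -m pendant '[[[-0.0014,0.0645,0,0.0218],[-0.0056,0.129,0,0.0436],[-0.0127,0.193,0,0.0654]]]' >/dev/null; python3 g.py 7
```

```text
t11.9 yaw-3.2 Ftool [ 0.9  1.5 -0.2] gf0.7 [ 0.472 -0.024  0.09 ]
t12.8 yaw28.8 Ftool [ 1.7  2.2 -0.6] gf0.8 [ 0.489 -0.104  0.09 ]
t13.1 yaw40.8 Ftool [ 0.5  1.7 -0.8] gf0.7 [ 0.507 -0.129  0.09 ]
t13.3 yaw33.1 Ftool [-0.1 -2.9  1.7] gf1.0 [ 0.496 -0.114  0.09 ]
t13.7 yaw25.6 Ftool [-1.  -4.9  4.1] gf2.3 [ 0.487 -0.097  0.09 ]
t13.9 yaw18.1 Ftool [-1.  -4.3  3.5] gf2.3 [ 0.48  -0.079  0.09 ]
t14.2 yaw10.6 Ftool [-2.7 -5.1  3.3] gf2.3 [ 0.476 -0.06   0.09 ]
t14.6 yaw3.2 Ftool [-3.6 -6.7  3.1] gf3.2 [ 0.474 -0.041  0.09 ]
t14.8 yaw-4.3 Ftool [-6.1 -7.7  4.9] gf4.3 [ 0.474 -0.022  0.09 ]
t14.8 yaw-4.3 Ftool [-6.1 -7.7  4.9] gf4.3 [ 0.474 -0.022  0.09 ]
t14.8 yaw-4.3 Ftool [-6.1 -7.7  4.9] gf4.3 [ 0.474 -0.022  0.09 ]
t14.8 yaw-4.3 Ftool [-6.1 -7.7  4.9] gf4.3 [ 0.474 -0.022  0.09 ]
t14.8 yaw-4.3 Ftool [-6.1 -7.7  4.9] gf4.3 [ 0.474 -0.022  0.09 ]True
True
True
True
True
```

Stiffening begins (~8 N). I'll back off a little to shed the sliding friction, then press on in ~1° steps.

```bash
python3 -m pendant '[[[0,-0.04,0,-0.013],[-0.002,-0.0775,0,-0.0262],[-0.002,-0.0775,0,-0.0262]]]' >/dev/null; python3 g.py 12
python3 -m pendant '[[[-0,0.0258,0,0.0087],[-0.001,0.0517,0,0.0175],[-0.002,0.0775,0,0.0262],[-0.002,0.0775,0,0.0262]]]' >/dev/null; python3 g.py 9.5 &&
python3 -m pendant '[[[0,0.0258,0,0.0087],[0,0.0258,0,0.0087]]]' >/dev/null; python3 g.py 9.5 &&
python3 -m pendant '[[[0,0.0258,0,0.0087],[0,0.0258,0,0.0087]]]' >/dev/null; python3 g.py 9.5 &&
python3 -m pendant '[[[0,0.0258,0,0.0087],[0,0.0258,0,0.0087]]]' >/dev/null; python3 g.py 9.5
```

```text
t15.2 yaw-1.3 Ftool [-1.  -0.3 -0.1] gf0.0 [ 0.472 -0.029  0.09 ]
t15.6 yaw-4.3 Ftool [-1.6 -5.5 -1.4] gf2.6 [ 0.472 -0.022  0.09 ]
t15.8 yaw-5.3 Ftool [-1.7 -6.1  0.1] gf3.3 [ 0.473 -0.019  0.09 ]
t15.9 yaw-6.3 Ftool [-3.  -6.8  0.1] gf3.5 [ 0.473 -0.017  0.09 ]
t16.1 yaw-7.3 Ftool [-3.8 -7.8  0.3] gf3.7 [ 0.473 -0.014  0.09 ]
```

```bash
python3 -m pendant '[[[-0.01,0.0258,0,0.0087],[-0.01,0.0258,0,0.0087]]]' >/dev/null; python3 g.py 11.3 &&
python3 -m pendant '[[[-0.01,0.0258,0,0.0087],[-0.01,0.0258,0,0.0087]]]' >/dev/null; python3 g.py 11.3 &&
python3 -m pendant '[[[-0.01,0.0258,0,0.0087],[-0.01,0.0258,0,0.0087]]]' >/dev/null; python3 g.py 11.3 &&
python3 -m pendant '[[[-0.01,0.0258,0,0.0087],[-0.01,0.0258,0,0.0087]]]' >/dev/null; python3 g.py 11.3 &&
python3 -m pendant '[[[-0.01,0.0258,0,0.0087],[-0.01,0.0258,0,0.0087]]]' >/dev/null; python3 g.py 11.3
```

```text
t16.4 yaw-8.3 Ftool [-0.8 -7.7 -1.6] gf4.0 [ 0.474 -0.012  0.09 ]
t16.6 yaw-9.3 Ftool [ 0.5 -8.2 -4.4] gf4.2 [ 0.474 -0.01   0.09 ]
t16.8 yaw-10.3 Ftool [ 1.9 -9.  -5. ] gf4.4 [ 0.474 -0.008  0.09 ]
t16.9 yaw-11.3 Ftool [ 2.9 -9.4 -6.7] gf4.6 [ 0.475 -0.006  0.09 ]
t17.1 yaw-12.3 Ftool [  4.4 -10.   -7.5] gf4.9 [ 0.476 -0.004  0.089]
```

```bash
python3 -m pendant '[[[0,-0.06,0,-0.018],[-0.005,-0.13,-0.01,-0.044],[-0.005,-0.13,-0.01,-0.044]]]' >/dev/null; python3 g.py 12
python3 -m pendant '[[[-0,0.0258,0,0.0087],[-0.001,0.0517,0,0.0175],[-0.002,0.0775,0,0.0262],[-0.003,0.103,0,0.035],[-0.005,0.129,0,0.0436],[-0.005,0.129,0,0.0436]]]' >/dev/null; python3 g.py 11 &&
python3 -m pendant '[[[0,0.0258,0,0.0087],[0,0.0258,0,0.0087]]]' >/dev/null; python3 g.py 11.3 &&
python3 -m pendant '[[[0,0.0258,0,0.0087],[0,0.0258,0,0.0087]]]' >/dev/null; python3 g.py 11.3 &&
python3 -m pendant '[[[0,0.0258,0,0.0087],[0,0.0258,0,0.0087]]]' >/dev/null; python3 g.py 11.3
```

```text
t17.4 yaw-7.3 Ftool [ 0.3 -5.7  0.5] gf2.6 [ 0.476 -0.015  0.09 ]
t18.1 yaw-12.3 Ftool [-1.1 -9.4  1. ] gf4.5 [ 0.478 -0.003  0.09 ]
t18.2 yaw-13.3 Ftool [-1.6 -9.4  1.2] gf4.8 [ 0.479 -0.001  0.09 ]
t18.4 yaw-14.3 Ftool [ -1.9 -10.5   1.2] gf4.9 [0.48  0.002 0.09 ]
t18.6 yaw-15.3 Ftool [ -3.3 -11.    0.8] gf5.1 [0.48  0.004 0.09 ]
```

```bash
python3 -m pendant '[[[0.005,0.0258,0,0.0087],[0.005,0.0258,0,0.0087]]]' >/dev/null; python3 g.py 12.7 &&
python3 -m pendant '[[[0,0.0258,0,0.0087],[0,0.0258,0,0.0087]]]' >/dev/null; python3 g.py 12.7 &&
python3 -m pendant '[[[-0.002,0.0258,0,0.0087],[-0.002,0.0258,0,0.0087],[-0.002,0.0258,0,0.0087],[-0.002,0.0258,0,0.0087]]]' >/dev/null; python3 g.py 12.7
```

```text
t18.9 yaw-16.3 Ftool [ -4.7 -10.7   2.1] gf5.2 [0.481 0.007 0.09 ]
t19.1 yaw-17.3 Ftool [ -5.1 -10.6   1.7] gf5.3 [0.482 0.009 0.09 ]
t19.4 yaw-18.2 Ftool [ -5.2 -10.7   1.9] gf5.5 [0.482 0.011 0.09 ]
```

```bash
python3 -m pendant '[[[0,-0.06,0,-0.018],[-0.005,-0.13,0,-0.044],[-0.02,-0.26,0,-0.088],[-0.02,-0.26,0,-0.088]]]' >/dev/null; python3 g.py 12
python3 -m pendant '[[[-0.001,0.0517,0,0.0175],[-0.003,0.103,0,0.035],[-0.007,0.155,0,0.0524],[-0.013,0.206,0,0.07],[-0.02,0.257,0,0.087],[-0.02,0.257,0,0.087]]]' >/dev/null; python3 g.py 12 &&
python3 -m pendant '[[[0,0.0258,0,0.0087],[0,0.0258,0,0.0087]]]' >/dev/null; python3 g.py 12 &&
python3 -m pendant '[[[0,0.0258,0,0.0087],[0,0.0258,0,0.0087]]]' >/dev/null; python3 g.py 12
python3 - <<'E'
from h import *
cv2.imwrite("pics/w4.png",crop(optics.capture("wrist"),100,0,312,384,1.5))
E
```

```text
t19.9 yaw-8.2 Ftool [-1.1 -6.3  2.1] gf3.3 [ 0.477 -0.013  0.09 ]
t20.4 yaw-18.1 Ftool [-5.8 -9.3  2.2] gf4.7 [0.483 0.012 0.09 ]
t20.6 yaw-19.1 Ftool [ -6.8 -10.7   2.4] gf5.4 [0.483 0.014 0.09 ]
t20.9 yaw-20.1 Ftool [ -7.1 -11.4   2.5] gf5.7 [0.484 0.016 0.09 ]
```

View pics/w4.png

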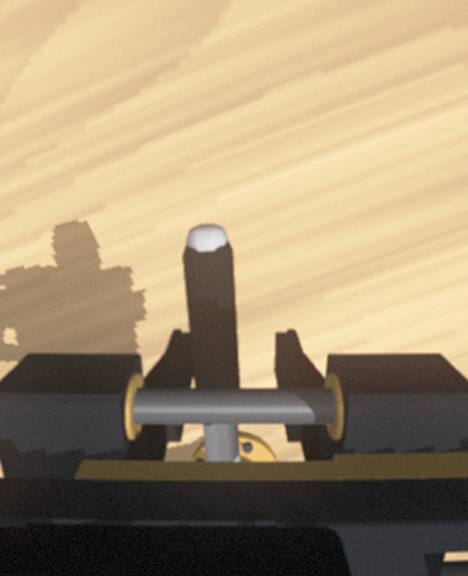

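Handle lags the tool by a few degrees against the left finger; torque works out at about 12 N at the grip. One small final press with a hold, then ease off slowly.

```bash
python3 -m pendant '[[[0,0.0258,0,0.0087],[0,0.0258,0,0.0087],[0,0.0258,0,0.0087],[0,0.0258,0,0.0087],[0,0.0258,0,0.0087]]]' >/dev/null; python3 g.py 12
python3 -m pendant '[[[-0.001,-0.0517,0,-0.0175],[-0.003,-0.103,0,-0.035],[-0.007,-0.155,0,-0.0524],[-0.013,-0.206,0,-0.07],[-0.02,-0.257,0,-0.087],[-0.02,-0.257,0,-0.087]]]' >/dev/null; python3 g.py 12
python3 -m pendant '[[[0,-0.0258,0,-0.0087],[0,-0.0258,0,-0.0087]]]' >/dev/null; python3 g.py 12 
python3 -m pendant '[[[0,-0.0258,0,-0.0087],[0,-0.0258,0,-0.0087]]]' >/dev/null; python3 g.py 12 
python3 -m pendant '[[[0,-0.0258,0,-0.0087],[0,-0.0258,0,-0.0087]]]' >/dev/null; python3 g.py 12
```

```text
t21.4 yaw-21.1 Ftool [ -7.6 -10.2   2.5] gf5.8 [0.485 0.018 0.09 ]
t22.0 yaw-11.2 Ftool [-2.6 -5.5  2.2] gf2.9 [ 0.478 -0.005  0.09 ]
t22.2 yaw-10.1 Ftool [-1.9 -3.4  1.6] gf2.1 [ 0.477 -0.007  0.09 ]
t22.4 yaw-9.1 Ftool [-2.2 -2.8  2.3] gf1.6 [ 0.477 -0.009  0.091]
t22.6 yaw-8.1 Ftool [-2.4 -3.   2. ] gf1.4 [ 0.477 -0.012  0.091]
```

Run:
```python
from h import *
s=sense();R=s['ee_rot'];t=s['tcp_pos'];print(s['gripper_width'],s['wrist_force'])
cv2.imwrite("pics/w5.png",crop(optics.capture("wrist"),100,0,312,384,1.5))
def loc(p,z): return R.T@(ray("wrist",(p[0]/1.5+100,p[1]/1.5),z)-t)
for nm,yaw in (("w3",13.8),("w4",-20.1)):
    e=loc((236,240) if nm=="w3" else (208,240),.102); i=loc((235,375) if nm=="w3" else (215,360),.106)
    print(nm,e.round(4),i.round(4),"rel deg",np.degrees(np.arctan2(e[1]-i[1],e[0]-i[0])).round(1), "abs via axis", yaw-np.degrees(np.arctan2(e[1],e[0]+.145)).round(1))
```

```text
0.42427593698191374 [ 1.95853287 -3.28758541 -1.95967494]
w3 [ 0.0534  0.0013 -0.0114] [-0.0031  0.001  -0.0154] rel deg 0.4 abs via axis 13.4
w4 [ 0.0534 -0.0094 -0.0114] [ 0.0039 -0.0073 -0.0154] rel deg -2.5 abs via axis -17.400000000000002
```

View pics/w5.png

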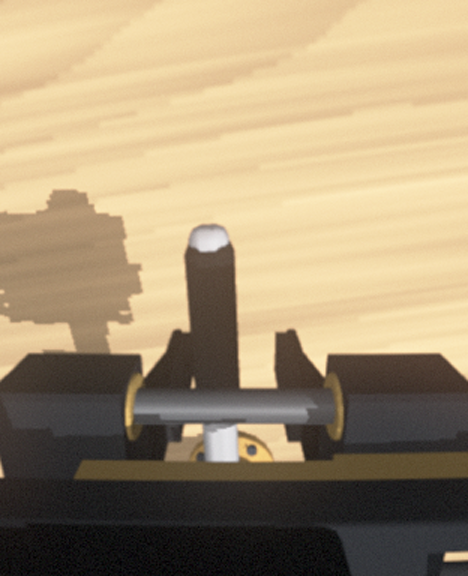

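Handle really follows the finger back (springy seat). Easing off further until contact is lost.

```bash
python3 -m pendant '[[[0,-0.0258,0,-0.0087],[0,-0.0258,0,-0.0087]]]' >/dev/null; python3 g.py 12 
python3 -m pendant '[[[0,-0.0258,0,-0.0087],[0,-0.0258,0,-0.0087]]]' >/dev/null; python3 g.py 12 
python3 -m pendant '[[[0,-0.0258,0,-0.0087],[0,-0.0258,0,-0.0087]]]' >/dev/null; python3 g.py 12 
python3 -m pendant '[[[0,-0.0258,0,-0.0087],[0,-0.0258,0,-0.0087]]]' >/dev/null; python3 g.py 12
python3 -m pendant '[[[0,-0.0258,0,-0.0087],[0,-0.0258,0,-0.0087],[0,-0.0258,0,-0.0087]]]' >/dev/null; python3 g.py 12
```

```text
t22.9 yaw-7.1 Ftool [-0.9 -2.   1.6] gf1.3 [ 0.476 -0.015  0.091]
t23.1 yaw-6.1 Ftool [-1.1 -2.7  1.4] gf1.2 [ 0.476 -0.017  0.091]
t23.2 yaw-5.1 Ftool [-0.3 -2.4  0.6] gf1.1 [ 0.476 -0.02   0.091]
t23.4 yaw-4.1 Ftool [-1.  -2.6 -0.7] gf0.9 [ 0.475 -0.022  0.091]
t23.8 yaw-3.1 Ftool [-0.1 -1.  -0.7] gf0.7 [ 0.475 -0.025  0.091]
```

```bash
python3 -m pendant '[[[0,-0.0258,0,-0.0087],[0,-0.0258,0,-0.0087],[0,-0.0258,0,-0.0087]]]' >/dev/null; python3 g.py 12
python3 -m pendant '[[[0,-0.0258,0,-0.0087],[0,-0.0258,0,-0.0087],[0,-0.0258,0,-0.0087]]]' >/dev/null; python3 g.py 12
python3 -m pendant '[[[0,-0.0258,0,0],[0,-0.0258,0,0],[0,-0.0258,0,0]]]' >/dev/null; python3 g.py 12
python3 - <<'E'
from h import *
im=optics.capture("wrist");cv2.imwrite("pics/w6.png",crop(im,100,0,312,384,1.5))
E
```

```text
t24.1 yaw-2.1 Ftool [ 0.5  0.5 -0.2] gf0.0 [ 0.475 -0.027  0.091]
t24.4 yaw-1.1 Ftool [-0.2  0.3  0.7] gf0.0 [ 0.475 -0.03   0.091]
t24.6 yaw-1.1 Ftool [-0.8  0.2 -0.4] gf0.0 [ 0.475 -0.032  0.091]
```

View pics/w6.png

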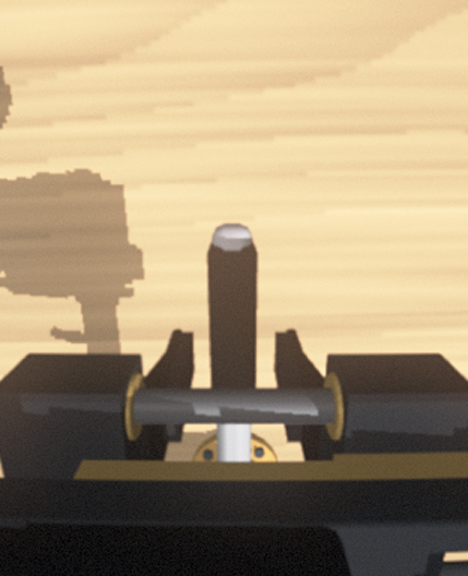

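Free: the grip at (232,310) is clear of both fingers. One confirming press with the tool re-centred, to verify firmness.

```bash
python3 -m pendant '[[[-0.001,0.0517,0,0.0175],[-0.005,0.103,0,0.035],[-0.01,0.155,0,0.0524],[-0.02,0.206,0,0.07],[-0.03,0.257,0,0.087],[-0.04,0.308,0,0.105],[-0.04,0.308,0,0.105]]]' >/dev/null; python3 g.py 10 &&
python3 -m pendant '[[[-0.002,0.0258,0,0.0087],[-0.005,0.0517,0,0.0175],[-0.005,0.0517,0,0.0175]]]' >/dev/null; python3 g.py 10.5 &&
python3 -m pendant '[[[-0.002,0.0258,0,0.0087],[-0.005,0.0517,0,0.0175],[-0.005,0.0517,0,0.0175]]]' >/dev/null; python3 g.py 11 &&
python3 -m pendant '[[[-0.002,0.0258,0,0.0087],[-0.005,0.0517,0,0.0175],[-0.005,0.0517,0,0.0175]]]' >/dev/null; python3 g.py 11 &&
python3 -m pendant '[[[-0.002,0.0258,0,0.0087],[-0.002,0.0258,0,0.0087],[-0.002,0.0258,0,0.0087]]]' >/dev/null; python3 g.py 11.3 &&
python3 -m pendant '[[[-0.002,0.0258,0,0.0087],[-0.002,0.0258,0,0.0087],[-0.002,0.0258,0,0.0087]]]' >/dev/null; python3 g.py 11.3
```

```text
t25.4 yaw-13.1 Ftool [-2.2 -7.9 -1.8] gf3.9 [ 0.478 -0.003  0.09 ]
t25.7 yaw-15.1 Ftool [-1.9 -9.9 -1.9] gf4.8 [0.479 0.001 0.09 ]
t26.0 yaw-17.2 Ftool [-2.1 -9.5 -2.7] gf5.2 [0.481 0.005 0.09 ]
t26.3 yaw-19.2 Ftool [ -2.2 -10.8  -3.5] gf5.5 [0.482 0.01  0.09 ]
t26.6 yaw-20.2 Ftool [ -1.2 -11.3  -4. ] gf5.7 [0.483 0.012 0.09 ]
t26.6 yaw-20.2 Ftool [ -1.2 -11.3  -4. ] gf5.7 [0.483 0.012 0.09 ]True
True
```

Clean reading of 11.3 N, repeatable. One last 1.5° and a hold, then ease off.

```bash
python3 -m pendant '[[[-0.002,0.0258,0,0.0087],[-0.003,0.0388,0,0.013],[-0.003,0.0388,0,0.013],[-0.003,0.0388,0,0.013],[-0.003,0.0388,0,0.013]]]' >/dev/null; python3 g.py 20
python3 -m pendant '[[[0,-0.0258,0,-0.0087],[-0.001,-0.0517,0,-0.0175],[-0.002,-0.0775,0,-0.0262],[-0.003,-0.103,0,-0.035],[-0.005,-0.129,0,-0.0436],[-0.007,-0.155,0,-0.0524],[-0.01,-0.181,0,-0.061],[-0.013,-0.206,0,-0.07]]]' >/dev/null; python3 g.py 20
python3 -m pendant '[[[0,-0.0258,0,-0.0087],[-0.001,-0.0517,0,-0.0175],[-0.002,-0.0775,0,-0.0262],[-0.003,-0.103,0,-0.035],[-0.005,-0.129,0,-0.0436],[-0.007,-0.155,0,-0.0524],[-0.01,-0.181,0,-0.061],[-0.013,-0.206,0,-0.07]]]' >/dev/null; python3 g.py 20
python3 -m pendant '[[[0,-0.0258,0,-0.0087],[0,-0.0258,0,-0.0087]]]' >/dev/null; python3 g.py 20
python3 -m pendant '[[[0,-0.0258,0,-0.0087],[0,-0.0258,0,-0.0087]]]' >/dev/null; python3 g.py 20
```

```text
t27.1 yaw-21.7 Ftool [ -1.8 -11.7  -4.5] gf6.2 [0.484 0.015 0.09 ]
t27.9 yaw-13.6 Ftool [ 1.9 -3.   0.3] gf1.6 [ 0.481 -0.001  0.09 ]
t28.7 yaw-5.5 Ftool [-0.4 -0.8  0.9] gf0.2 [ 0.479 -0.021  0.091]
t28.9 yaw-4.6 Ftool [-1.3 -2.1  0.1] gf1.0 [ 0.478 -0.024  0.091]
t29.1 yaw-3.6 Ftool [0.1 0.7 0.5] gf0.0 [ 0.477 -0.026  0.091]
```

Contact is lost; centre the fingers about the grip and lift straight up.

```bash
python3 -m pendant '[[[0,-0.04,0,0],[0,-0.06,0,0],[0,-0.06,0,0],[0,-0.06,0,0]]]' >/dev/null; python3 g.py 20
python3 -m pendant '[[[0,0,-0.1,0],[0,0,-0.25,0],[0,0,-0.5,0],[0,0,-0.8,0],[0,0,-1,0],[0,0,-1,0],[0,0,-1,0]]]' >/dev/null; python3 g.py 20
python3 -m pendant '[[[0.2,0,-0.3,0],[0.4,0,-0.5,0],[0.4,0,-0.5,0],[0.4,0,-0.5,0],[0.4,0,-0.5,0],[0.4,0,-0.5,0]]]' >/dev/null; python3 g.py 20
python3 - <<'E'
from h import *
# numeric check: dark tab pixels either side of the handle line in the wrist picture
im=optics.capture("wrist").astype(int);g=im.sum(2)
ax=np.array([.620,-.035]);R=sense()['ee_rot']
for a in(-6,-4,-2,0,2,4): 
    d=-np.array([np.cos(np.radians(a)),np.sin(np.radians(a))]);n=np.array([d[1],-d[0]]) # n: clockwise side
    P=[np.r_[ax+.088*d+k*.002*n,.145] for k in range(-10,11)]
    u=proj("wrist",P).round().astype(int);G=[np.r_[ax+.16*d+k*.002*n,.106] for k in range(-10,11)];v=proj("wrist",G).round().astype(int)
    print(a,[int(g[y,x]) if 0<=y<384 and 0<=x<512 else -1 for x,y in u],'|',[int(g[y,x]) for x,y in v])
E
```

```text
t29.5 yaw-3.6 Ftool [-0.1  0.5  0.6] gf0.0 [ 0.477 -0.032  0.091]
t30.2 yaw-3.6 Ftool [ 1.  -0.3  0.9] gf0.0 [ 0.477 -0.032  0.191]
t30.8 yaw-3.6 Ftool [-0.1  0.9  0.7] gf0.0 [ 0.437 -0.03   0.239]
-6 [367, 369, 361, 374, 363, 373, 377, 369, 376, 361, 399, 393, 401, 398, 397, 393, 394, 397, 396, 398, 388] | [241, 232, 242, 233, 241, 241, 243, 233, 427, 572, 568, 568, 570, 560, 557, 565, 556, 554, 549, 545, 557]
-4 [368, 366, 369, 374, 362, 375, 372, 373, 371, 362, 365, 361, 368, 365, 369, 365, 391, 395, 397, 396, 396] | [562, 335, 236, 225, 235, 230, 233, 239, 241, 243, 277, 427, 572, 568, 562, 570, 560, 563, 565, 556, 562]
-2 [395, 391, 406, 389, 409, 389, 395, 397, 390, 397, 369, 376, 365, 366, 369, 369, 365, 371, 371, 366, 369] | [585, 569, 576, 562, 335, 224, 225, 235, 236, 233, 239, 230, 243, 277, 528, 565, 568, 562, 560, 560, 563]
0 [414, 387, 391, 394, 385, 389, 398, 404, 398, 397, 397, 371, 362, 365, 361, 368, 365, 369, 365, 372, 376] | [568, 576, 574, 574, 563, 567, 498, 335, 224, 226, 235, 236, 241, 239, 230, 233, 277, 538, 566, 567, 568]
2 [410, 414, 414, 404, 410, 406, 389, 409, 389, 395, 397, 390, 377, 369, 376, 365, 366, 369, 369, 349, 347] | [568, 565, 568, 562, 573, 574, 574, 580, 567, 498, 237, 224, 226, 230, 236, 241, 241, 234, 241, 431, 538]
4 [404, 400, 421, 414, 409, 410, 414, 415, 389, 398, 404, 398, 397, 373, 371, 362, 376, 361, 349, 353, 352] | [556, 560, 556, 568, 565, 558, 562, 553, 566, 574, 580, 557, 498, 236, 225, 226, 230, 233, 238, 244, 230]
```

```bash
python3 -c "
from station import r
print(r.finish_job())"
```

```text
the job is handed in; nothing more can be done
None
```

I flipped the lever to closing, screwed the valve down clockwise to about 11–12 N at the grip, let go cleanly, and handed the job in at about 31 s. The result wasn't reported back; the lever's final position is inferred from the ratchet driving clockwise (the gripper hid it in the last picture), and I took no last look at the bystanders.

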